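# Seat the keyed sample wheel on its drive shaft

## Task

Put the round pellet sample wheel on the upright keyed shaft of the white drive unit, and with light pressure turn it until the tab in its bore drops into the shaft's keyway; then push it fully home, flush on the seat ring, and let go. Press and twist only gently, feeling for the drop (a push of 5 to 10 N is ample), and do not tip the wheel over or disturb the other things on the bench.

Things in the scene. Friction and masses are not known exactly. Their poses are not given: they have to be found in the camera images.
- wheel: Sample wheel, loose, 0.2 kg, standing on its boss. Origin: centre of the boss's underside, z up along the axis. Boss: diameter 48, z = 0 to 24 mm, with a blind bore of diameter 29.6 open below (roof at z = 24, mouth flared to 35.6 over the lowest 5 mm). On it an aluminium disc, diameter 84, z = 24 to 32, with six white pellet seats; a red dot on its rim at -x marks the tab's side.
- wheel_grip (a point): Centre of the black grip bar on top of the wheel, 50 mm above the wheel's origin; axes as the wheel's. The bar is 44 mm long along x, 20 mm wide along y, and reaches from z = 32 to 62 mm above the wheel's origin; hold it across its 20 mm width.
- wheel_tab (a point): Middle of the lower edge of the tab inside the bore, on the wheel's -x side, 10 mm above the wheel's underside; axes as the wheel's. The steel tab is 6 mm wide and reaches from the bore's wall inward to 8 mm from the axis, from here up to the bore's roof.
- drive: Drive unit, fixed: white housing 110 x 110 mm, 45 mm high; origin at the centre of its underside, z up. On top a dark seat ring (diameter 52, top at z = 49) round an upright steel shaft, diameter 28, top at z = 69. The blue index line on the housing's top lies on its -x side. The shaft is held by its gearbox and does not turn under gentle handling.
- drive_seat (a point): Centre of the seat ring's top face on the shaft axis, 49 mm above the bench; axes as the drive's. The wheel is home when its origin is here. With the tab off the keyway the wheel stops with its underside about 10 mm above this face, the tab on the shaft's end.
- shaft_end (a point): Centre of the shaft's top end, 69 mm above the bench; axes as the drive's, not the keyway's. Its end is chamfered, 3 mm in over 4 mm of height. One keyway, 7.6 mm wide, open at the top, runs the shaft's full 20 mm. It points within 0.85 rad either way of the drive's -x (the index line); its angle is new each time and not measured. Tab and keyway must agree to about 0.08 rad for the tab to drop.
- beaker: Bystander: small clear beaker, diameter 45, 57 high; origin at the centre of its underside.
- bottle: Bystander: small dropper bottle, diameter 33, 102 high; origin at the centre of its underside.

How it is judged:
On the way, in this order (a step that is already met when the one before it is completed fails the run):
1. the wheel has been lifted clear of the bench (height (world z) of wheel above 0.055 m), for 0.1 s.
2. the wheel's bore is on the shaft (within 3 mm of its axis, underside less than 14 mm above the seat ring) (horizontal distance between wheel and drive_seat below 0.003 m and z of wheel in the frame of drive_seat below 0.014 m), for 0.1 s.
At the end, for the whole second after the job is handed in: The wheel sits flush on the seat ring: underside within 2 mm of it, within 3 mm of the shaft's axis, level to 0.06 rad, at rest and released (only possible with the tab in the keyway) (horizontal distance between wheel and drive_seat below 0.003 m and z of wheel in the frame of drive_seat between -0.003 and 0.002 m and angle between wheel's own z axis and vertical below 0.06 rad and linear speed of wheel below 0.02 m/s and contact force between the fingers and wheel below 0.1 N); the robot touches nothing.
It fails at once if the wheel and the drive pressed or twisted against each other with more than 40 N (all their contacts added up) (contact force between wheel and drive above 40 N).
It fails at once if the wheel tipped by more than 0.5 rad (angle between wheel's own z axis and vertical above 0.5 rad).
It fails at once if a bystander (beaker or bottle) moved by more than 20 mm (distance of any of beaker, bottle from where it was at the start of the episode above 0.02 m).
It also fails if it takes over 61 s, if anything falls off the work surface, if the arm or the gripper's body presses on something with over 40 N, if the wrist force passes 120 N, or if a joint passes its speed limit or range.

## Robot

A 6-joint arm with a two-finger parallel gripper is mounted at the origin on the work surface; the furniture and walls round the work are solid. World frame = base frame: x ahead of the robot, y to its left, z up, the work surface at z = 0. Lengths are in m, angles in rad, forces in N, time in s.
With the tool pointing down it reaches from about 0.375 to 0.975 m from the base axis. Payload 3.8 kg.
Tool frame: the origin (TCP) lies at the very end of the fingers, on their centre line; the grasp point (between the pads) lies 19 mm behind it; z points along the fingers, y is the direction in which the jaws open and shut (so a half turn about z gives the same grasp; the last joint's range is limited). The gripper opens to 85 mm and grips with 20 to 120 N. Pads are 22 mm wide; open, the fingers measure 114 mm over their backs; the gripper's body (76 mm by 85 mm) begins 54 mm behind the grasp point. The pads swing forward as they close: fully open they stand 13 mm farther back than shut.
Start: joints at [-1.175, 0.264, 1.604, -0, 1.274, -0.037], TCP at [0.283, -0.613, 0.231] pointing down, gripper open.
Joint ranges: [-2.63, 2.63], [-0.94, 2.18], [0.31, 2.57], [-1.31, 4.45], [0, 2.66], [-2.55, 2.55]. Speed limits (rad/s): [2.57, 2.57, 3.14, 3.14, 3.14, 3.14].

## Interface

Orientations are given as a rotation vector (axis times angle).
In Python, from workcell import status, read_camera, camera_info, order gives the robot as it stands.
- The arm moves only by the tool move_arm, never from a script. Its argument "deltas" is a list of rows, each a list of 3 entries, a list of its own where there are three numbers: the turn, a rotation vector about the world's x, y, z as a fraction of full scale, then the shift along the world's x, y, z as a fraction of full scale, then the closure, from -1 (fully open) to 1 (shut), so that 0 is half open. A call has 1 to 20 rows; each row is the pose to reach, as a shift and turn from the pose commanded when the call began; what a row does not reach only later rows make up. Full scale, the value 1, is 0.1 m for a shift and pi/2 rad for a turn. A row lasts 1/8 s, in which the tool goes at most 62.5 mm and 10.7 degrees, less where a joint would pass 70% of its speed; a pose out of reach is approached as far as the arm can. A call with a number of a shift or a turn outside -1 to 1 is refused whole. A call with a gripper value outside its range is refused whole. The fingers move at their own pace and stop on an object; "grip_force" is the grip in N (left out, the last holds). Time passes only in rows, so rows that repeat a pose let the fingers close. It gives the time, the measured TCP pose, the force and the opening at its end, in the units of the state.
- status.read_state(): the state, without advancing time (a new reading comes with each control period).
- read_camera(name): name is "scene" or "top" or "wrist"; returns (picture, depth): 420x560x3 uint8, red, green, blue; 420x560 float32, m along the optical axis (not along the pixel's ray), 0 where there is no reading.
- camera_info(name): a dict with "K" (3x3 intrinsics, pixels), "R" (3x3) and "t" (3): a world point X has camera coordinates R X + t. Camera axes: x right, y down, z forward; pixel columns grow to the right and rows downward; lengths in m; the calibration is good to about 2 mm. A picture is of the moment at which its call begins: read the wrist's pose just before it. camera_info takes no time and is no camera call; for the wrist camera it gives the pose at the moment of the call.
- order.finish_job(): hands the job in, once; it reports no verdict.
The state is a dict: "time": time; "q": joint angles; "joint_vel": joint speeds; "joint_torque": joint torques, N m; "tool_pos": TCP position; "tcp_rot": TCP orientation; "wrist_force": force on the tool from outside, world axes, zero at the start; "torque": the same for the moment, N m; "width": opening from 0.0 (shut) to 1.0 (fully open).
Only numpy, scipy, OpenCV 4.12 (cv2) and the standard library are available. Lean on these libraries where they do the work, as an engineer would, in place of code of your own. Each camera call takes 0.05 s, during which the arm holds its last target. There are 200 camera calls.

## Working session

There is one attempt and no reset: what is moved stays moved. The work goes in short steps, Python scripts to look and compute and a tool call to move; the robot and the scene stay as the last step left them, time stands still between calls to the robot, and variables do not carry over. Pictures are saved under pics/ and viewed, about 8 in all and at most 12, crops included, and the job is handed in when it is done.

Besides the shell and the picture viewer there is one more tool, called as name([rows], argument=value, ...), one row to a line, values as JSON. move_arm: Moves the arm, as the interface text tells. Its arguments: {"type":"object","properties":{"deltas":{"type":"array","items":{"type":"array"}},"grip_force":{"type":"number"}},"required":["deltas"]}

```bash
mkdir -p pics
cat > h.py <<'E'
import numpy as np, cv2
from workcell import status, read_camera, camera_info, order
def shot(name,fn=None):
    ci=camera_info(name); p,d=read_camera(name)
    if fn: cv2.imwrite('pics/'+fn,p[:,:,::-1])
    return p,d,ci
def ray(ci,uv,z):
    K,R,t=[np.array(ci[k]) for k in 'KRt']
    c=-R.T@t; r=R.T@np.linalg.inv(K)@np.array([uv[0],uv[1],1.])
    return c+r*(z-c[2])/r[2]
def cloud(d,ci):
    K,R,t=[np.array(ci[k]) for k in 'KRt']
    v,u=np.indices(d.shape); P=np.stack([u*d,v*d,d],-1)@np.linalg.inv(K).T
    return (P-t)@R
E
python3 - <<'E'
from h import *
print(status.read_state())
p,d,ci=shot('top'); q,_,c2=shot('scene')
print(ci,c2)
cv2.imwrite('pics/a.png',p[:,:,::-1]);cv2.imwrite('pics/b.png',q[:,:,::-1])
E
```

```text
{'time': 0.0, 'q': array([-1.17490164e+00,  2.64790164e-01,  1.60538736e+00, -1.74753306e-07,
        1.27366938e+00, -3.69143247e-02]), 'joint_vel': array([-1.70307385e-03, -1.67413687e-03, -1.07086078e-03,  1.06632137e-03,
        2.87945593e-05, -1.54814292e-03]), 'joint_torque': array([-4.58919185e-04, -5.15118992e+01, -3.67311072e+01, -2.17693441e-04,
        1.29713723e-02, -2.36125786e-06]), 'tool_pos': array([ 0.28281872, -0.61209177,  0.22992985]), 'tcp_rot': array([-3.06615111e+00, -6.74084669e-01,  6.31974859e-04]), 'wrist_force': array([ 0.26093597, -0.53323751,  0.01728858]), 'torque': array([-0.03166025,  0.04853328, -0.00118628]), 'width': 1.0009458460630418}
{'K': array([[536.88342497,   0.        , 282.3443537 ],
       [  0.        , 536.88342497, 219.906906  ],
       [  0.        ,   0.        ,   1.        ]]), 'R': array([[ 0.02272366, -0.99958691, -0.01759671],
       [-0.99089967, -0.02018343, -0.13308068],
       [ 0.13267054,  0.02046065, -0.99094898]]), 't': array([-0.04795243,  0.56671642,  0.97089212])} {'K': array([[460.27821993,   0.        , 272.03797421],
       [  0.        , 460.27821993, 211.32467628],
       [  0.        ,   0.        ,   1.        ]]), 'R': array([[ 0.73905108, -0.67350047,  0.01416439],
       [-0.26748277, -0.31268442, -0.91141726],
       [ 0.61826893,  0.66979517, -0.41123953]]), 't': array([-0.47017327,  0.20955159,  0.5469815 ])}
```

View pics/a.png

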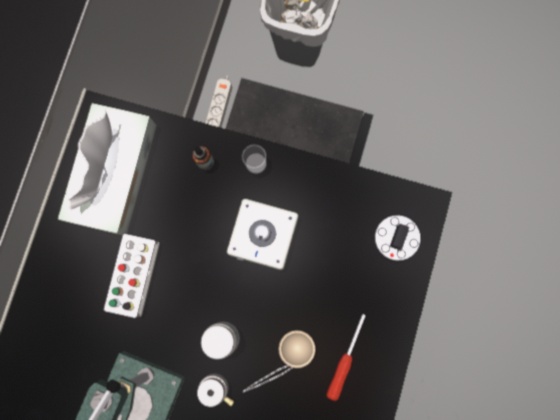

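View pics/b.png

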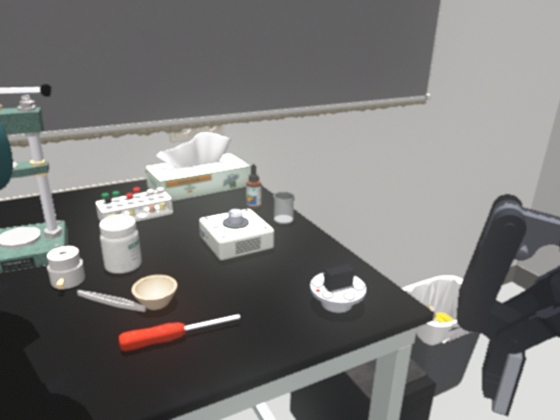

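Top view: wheel at about (398,238) with its red dot at (391,255). Drive at (263,235) with the index line at (257,254). Beaker and bottle lie beyond the drive at (255,159) and (203,158).

Run:
```python
from h import *
p,d,ci=shot('top'); h=cv2.cvtColor(p,cv2.COLOR_RGB2HSV)
P=cloud(d,ci)
def blob(m,c,r):
    m=m.copy(); k=np.zeros_like(m); cv2.circle(k,c,r,255,-1); m&=k
    v,u=np.nonzero(m); return m,np.array([u.mean(),v.mean()]),len(u)
br=(h[:,:,2]>90).astype(np.uint8)*255
m,c,n=blob(br,(398,238),32)
cs=max(cv2.findContours(m,0,1)[0],key=cv2.contourArea); e=cv2.fitEllipse(cv2.convexHull(cs)); print(e)
w=ray(ci,e[0],.032); print('wheel disc centre',w)
red=((h[:,:,1]>120)&((h[:,:,0]<10)|(h[:,:,0]>170))&(h[:,:,2]>80)).astype(np.uint8)*255
_,c,n=blob(red,(391,255),10); rd=ray(ci,c,.030); print('red',c,n,rd,'-x dir',np.arctan2(*(rd-w)[[1,0]]),np.linalg.norm(rd-w))
dk=((h[:,:,2]<60)).astype(np.uint8)*255
mb,c,n=blob(dk,(399,237),17); print('bar',c,n,ray(ci,c,.062), cv2.minAreaRect(np.argwhere(mb)[:,::-1].astype(np.float32)))
m,c,n=blob(br,(263,235),50)
cs=max(cv2.findContours(m,0,1)[0],key=cv2.contourArea); r=cv2.minAreaRect(cs); b=cv2.boxPoints(r)
B=np.array([ray(ci,x,.045) for x in b]);print('drive',r,B.mean(0),np.linalg.norm(B-np.roll(B,1,0),axis=1))
for i in range(4):
    e_=(B[i]-B[i-1]);print(np.arctan2(e_[1],e_[0]))
bl=((h[:,:,0]>100)&(h[:,:,0]<130)&(h[:,:,1]>120)&(h[:,:,2]>60)).astype(np.uint8)*255
_,c,n=blob(bl,(257,254),12);x=ray(ci,c,.045);print('blue',c,n,x,np.arctan2(*(x-B.mean(0))[[1,0]]))
cv2.imwrite('pics/c.png',cv2.resize(p[190:280,215:305,::-1],None,fx=6,fy=6,interpolation=cv2.INTER_CUBIC))
for n_,u in (('beaker',(255,159)),('bottle',(203,158))): print(n_,ray(ci,u,.05))
print(P[238,399],P[233,262],P[210,245])
```

```text
((397.304931640625, 237.43885803222656), (45.52830505371094, 46.804344177246094), 127.30157470703125)
wheel disc centre [ 0.53960973 -0.25168725  0.032     ]
red [391.5 254.5] 4 [ 0.50754576 -0.24108539  0.03      ] -x dir 2.8222615845133197 0.0338304312312811
bar [395.39215686 239.70588235] 51 [ 0.53224125 -0.24237056  0.062     ] ((398.300048828125, 237.60000610351562), (9.17060375213623, 19.922346115112305), 18.43494987487793)
drive ((261.8207702636719, 233.8773651123047), (60.30127716064453, 61.40016555786133), 15.945395469665527) [0.54007399 0.00173099 0.045     ] [0.11163297 0.11486444 0.11323197 0.11415884]
1.3156935404707228
-0.24279629443858955
-1.832055139806684
2.884884115006659
blue [nan nan] 0 [nan nan nan] nan
beaker [0.68069944 0.01818735 0.05      ]
bottle [0.68083449 0.11655117 0.05      ]
[ 0.53549431 -0.24892255  0.06197033] [ 5.38630607e-01 -4.66738024e-05  6.94896945e-02] [0.584179   0.03458597 0.0430365 ]<stdin>:6: RuntimeWarning: Mean of empty slice.
  ret = ret.dtype.type(ret / rcount)
```

View pics/c.png

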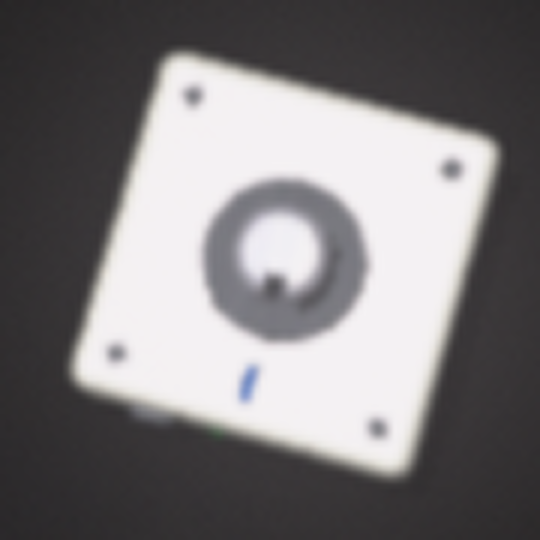

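move_arm([
  [[0,0,0.8],[0.9,1,0],-1],
  [[0,0,0.8],[0.9,1,0],-1],
  [[0,0,0.8],[0.9,1,0],-1],
  [[0,0,0.8],[0.9,1,0],-1],
  [[0,0,0.8],[0.9,1,0],-1],
  [[0,0,0.8],[0.9,1,0],-1],
  [[0,0,0.8],[0.9,1,0],-1],
  [[0,0,0.8],[0.9,1,0],-1],
])

```text
time: 1.15
tool_pos: [0.373, -0.5125, 0.2308]
tcp_rot: [-2.087, -2.347, -0.0]
wrist_force: [-0.2, -0.1, 0.2]
width: 1.005
```

move_arm([
  [[0,0,0.72],[0.9,1,0],-1],
  [[0,0,0.72],[0.9,1,0],-1],
  [[0,0,0.72],[0.9,1,0],-1],
  [[0,0,0.72],[0.9,1,0],-1],
  [[0,0,0.72],[0.9,1,0],-1],
  [[0,0,0.72],[0.9,1,0],-1],
  [[0,0,0.72],[0.9,1,0],-1],
  [[0,0,0.72],[0.9,1,0],-1],
])

```text
time: 2.15
tool_pos: [0.463, -0.4127, 0.2311]
tcp_rot: [-0.509, -3.1, -0.0]
wrist_force: [0.1, -0.3, 0.1]
width: 0.998
```

move_arm([
  [[0,0,0],[0,1,0],-1],
  [[0,0,0],[0,1,0],-1],
  [[0,0,0],[0,1,0],-1],
])

```text
time: 2.52
tool_pos: [0.463, -0.3106, 0.2313]
tcp_rot: [-0.503, -3.101, -0.001]
wrist_force: [1.0, -0.4, 0.5]
width: 1.003
```

Run:
```python
from h import *
s=status.read_state(); print(s['time'],s['tool_pos'],s['tcp_rot'],s['q'])
p,d,ci=shot('wrist','d.png'); R,t=np.array(ci['R']),np.array(ci['t']); print(-R.T@t, R, ci['K'])
```

```text
2.525 [ 0.46299568 -0.31059125  0.23133906] [-5.02537710e-01 -3.10101638e+00 -7.87764239e-04] [-6.35799863e-01  4.24164810e-02  1.85745107e+00  4.12963715e-04
  1.24206170e+00 -1.88541136e+00]
[ 0.38889423 -0.28737231  0.37365093] [[ 3.16048156e-01  9.48743149e-01 -7.11844483e-06]
 [ 9.03892442e-01 -3.01105075e-01  3.03832500e-01]
 [ 2.88256859e-01 -9.60321357e-02 -9.52725465e-01]] [[369.9456538    0.         276.5811527 ]
 [  0.         369.9456538  210.12224614]
 [  0.           0.           1.        ]]
```

View pics/d.png

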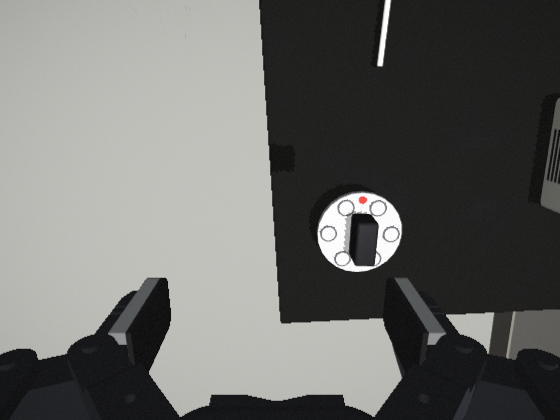

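The crop shows the shaft at (279,252) with its dark keyway at (273,287), so the keyway points near world -x. The wrist view shows the wheel disc at (360,232), red dot at (363,200) and the bar at (365,240). Next I measure the wheel from this view.

```bash
cat >> h.py <<'E'
def wheel(p,ci,c,r,zd=.032):
    h=cv2.cvtColor(p,cv2.COLOR_RGB2HSV); k=np.zeros(p.shape[:2],np.uint8); cv2.circle(k,c,r,255,-1)
    m=((h[:,:,2]>110)*k).astype(np.uint8)
    cs=cv2.convexHull(max(cv2.findContours(m,0,1)[0],key=cv2.contourArea))
    W=np.array([ray(ci,x,zd)[:2] for x in cs[:,0]],np.float32)
    (x,y),rad=cv2.minEnclosingCircle(W); 
    A=np.c_[2*W,np.ones(len(W))]; f=np.linalg.lstsq(A,(W**2).sum(1),rcond=None)[0]
    red=(h[:,:,1]>120)&((h[:,:,0]<10)|(h[:,:,0]>170))&(h[:,:,2]>80)&(k>0)
    v,u=np.nonzero(red); rd=ray(ci,(u.mean(),v.mean()),zd)[:2]
    print('wheel',f[:2],'minenc',x,y,rad,'red',rd,len(u),'-x angle',np.arctan2(*(rd-f[:2])[::-1]),np.linalg.norm(rd-f[:2]))
    return f[:2]
E
python3 - <<'E'
from h import *
p,d,ci=shot('wrist'); wheel(p,ci,(360,232),50)
Q=cloud(d,ci); m=np.abs(Q[:,:,2]-.062)<.004
k=np.zeros(m.shape,np.uint8); cv2.circle(k,(360,232),45,1,-1); m&=k>0
pts=Q[m][:,:2].astype(np.float32); print('bar',len(pts),np.median(Q[m][:,2]),pts.mean(0),cv2.minAreaRect(pts*1000))
s=status.read_state(); from scipy.spatial.transform import Rotation as Ro
X=Ro.from_rotvec(s['tcp_rot']).as_matrix(); print(np.arctan2(X[1,0],X[0,0]), X[:,2])
E
```

```text
wheel [ 0.54068815 -0.25188685] minenc 0.5407000184059143 -0.2518349289894104 0.04218883439898491 red [ 0.50834732 -0.24027925] 43 -x angle 2.796997910979857 0.03436081062413086
bar 964 0.061548313352444706 [ 0.53980434 -0.25220525] ((540.8522338867188, -251.9742889404297), (20.096792221069336, 43.6009635925293), 71.20320892333984)
2.81954124511227 [ 5.31556323e-04 -1.04372910e-03 -9.99999314e-01]
```

move_arm([
  [[0,0,0],[0,1,0],-1],
  [[0,0,0],[0,1,0],-1],
  [[0,0,0],[0,1,0],-1],
])

```text
time: 3.0
tool_pos: [0.4633, -0.212, 0.2314]
tcp_rot: [0.501, 3.101, -0.0]
wrist_force: [-0.4, -0.6, -0.3]
width: 0.996
```

move_arm([
  [[0,0,0],[0,1,0],-1],
  [[0,0,0],[0,1,0],-1],
  [[0,0,0],[0,1,0],-1],
])

```text
time: 3.38
tool_pos: [0.4637, -0.1125, 0.2315]
tcp_rot: [0.501, 3.101, -0.001]
wrist_force: [-0.1, 0.2, -0.1]
width: 1.0
```

move_arm([
  [[0,0,0],[0,0.8,-0.6],-1],
  [[0,0,0],[0,0.8,-0.6],-1],
  [[0,0,0],[0,0.8,-0.6],-1],
  [[0,0,0],[0,0.8,-0.6],-1],
])

```text
time: 3.88
tool_pos: [0.4643, -0.0345, 0.172]
tcp_rot: [0.504, 3.1, -0.002]
wrist_force: [-0.8, 0.3, 0.2]
width: 1.0
```

Run:
```python
from h import *
p,d,ci=shot('wrist','e0.png')
c=np.array([.539,.001]);K,R,t=[np.array(ci[k]) for k in 'KRt']
x=K@(R@np.array([.539,.001,.069])+t);u,v=(x[:2]/x[2]).astype(int);print(u,v)
np.savez('e.npz',p=p,d=d,K=K,R=R,t=t)
a=p[max(0,v-60):v+90,max(0,u-90):u+90,::-1]; print(max(0,u-90),max(0,v-60))
cv2.imwrite('pics/e.png',cv2.resize(a,None,fx=4,fy=4,interpolation=cv2.INTER_CUBIC))
```

```text
355 285
265 225
```

View pics/e.png

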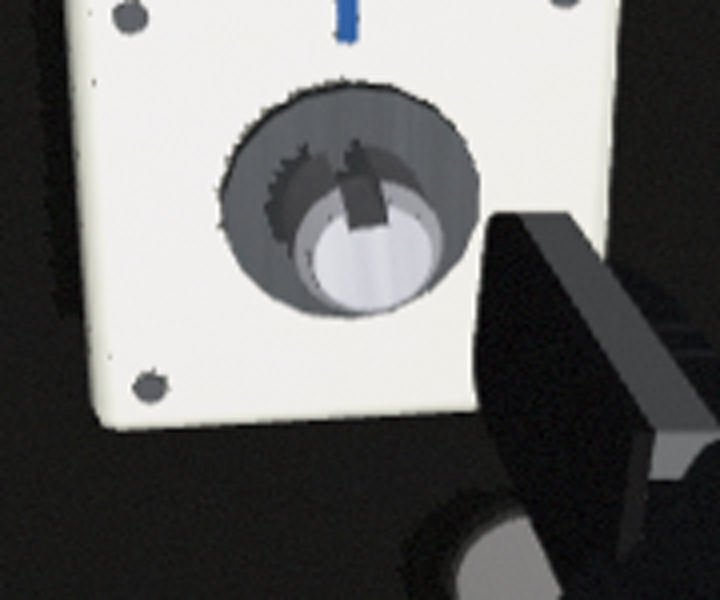

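Run:
```python
from h import *
e=np.load('e.npz'); p=e['p']; ci={k:e[k] for k in 'KRt'}
h=cv2.cvtColor(p,cv2.COLOR_RGB2HSV); V=h[:,:,2]
def fit(W):
    f=np.linalg.lstsq(np.c_[2*W,np.ones(len(W))],(W**2).sum(1),rcond=None)[0]; return f[:2],np.sqrt(f[2]+f[0]**2+f[1]**2)
g=lambda c:(265+c[0]/4,225+c[1]/4)
k=np.zeros(V.shape,np.uint8); cv2.circle(k,tuple(int(x) for x in g((370,255))),25,1,-1)
for th in (185,195,205):
    m=((V>th)*k).astype(np.uint8); n,l,s,c=cv2.connectedComponentsWithStats(m)
    i=l[int(225+270/4),int(265+370/4)]; cs=cv2.convexHull(max(cv2.findContours((l==i).astype(np.uint8),0,1)[0],key=cv2.contourArea))
    W=np.array([ray(ci,x,.069)[:2] for x in cs[:,0]]); 
    print('shaft top',th,s[i],fit(W), cv2.minEnclosingCircle((W*1000).astype(np.float32)))
# ring: non-white region
m=((V<170)).astype(np.uint8); 
k=np.zeros(V.shape,np.uint8); cv2.circle(k,tuple(int(x) for x in g((350,200))),36,1,-1)
w=(V>195)&(h[:,:,1]<40)
# manual points of ring outer edge on left/top/bottom, and key/index points
for name,pts,z in (('ring',[(222,200),(235,145),(285,98),(345,84),(410,97),(460,135),(478,185),(240,265),(270,295)],.049),):
    W=np.array([ray(ci,g(q),z)[:2] for q in pts]); print(name,fit(W))
for q,z in (((368,227),.069),((348,230),.069),((388,224),.069)): print(q,ray(ci,g(q),z)[:2])
print('index',ray(ci,g((347,42)),.045))
for q in ((346,188),(378,181)): print('edge at chamfer',ray(ci,g(q),.068)[:2])
m=(V>110)&(h[:,:,1]<60)
h2=(h[:,:,0]>100)&(h[:,:,0]<130)&(h[:,:,1]>120)&(V>60); h2[:, :265]=0
v,u=np.nonzero(h2); W=np.array([ray(ci,x,.045)[:2] for x in zip(u,v)]); print(len(u),W.mean(0))
```

```text
shaft top 185 [344 277  29  26 542] (array([0.54253103, 0.0016771 ]), np.float64(0.010867415738429146)) ((542.4920043945312, 1.660477876663208), 11.012421607971191)
shaft top 195 [344 277  29  25 531] (array([0.54254249, 0.00168532]), np.float64(0.010750958547232155)) ((542.5363159179688, 1.7289708852767944), 10.911420822143555)
shaft top 205 [344 277  29  25 512] (array([0.54247603, 0.0015983 ]), np.float64(0.010636579237734518)) ((542.4877319335938, 1.5866808891296387), 10.785200119018555)
ring (array([0.54141635, 0.00148218]), np.float64(0.02560062439942387))
(368, 227) [0.53637067 0.00274047]
(348, 230) [ 0.53580145 -0.00093916]
(388, 224) [0.53693909 0.00641486]
index [0.51017165 0.01046411 0.045     ]
edge at chamfer [0.52786753 0.00099154]
edge at chamfer [0.52834639 0.00695477]
60 [0.52225978 0.02497289]
```

move_arm([
  [[0,0,0],[0.38,-1,0],-1],
  [[0,0,0],[0.38,-1,0],-1],
  [[0,0,0],[0.38,-1,0],-1],
])

```text
time: 4.3
tool_pos: [0.5031, -0.1372, 0.173]
tcp_rot: [0.51, 3.096, -0.002]
wrist_force: [-0.3, -0.2, -0.1]
width: 0.998
```

move_arm([
  [[0,0,0],[0.38,-1,0],-1],
  [[0,0,0],[0.38,-1,0],-1],
  [[0,0,0],[0.38,-1,0],-1],
])

```text
time: 4.68
tool_pos: [0.5401, -0.2361, 0.1723]
tcp_rot: [0.508, 3.098, -0.002]
wrist_force: [-0.6, 0.0, 0.7]
width: 1.002
```

move_arm([
  [[0,0,0],[0,-0.18,-0.6],-1],
  [[0,0,0],[0,-0.18,-0.6],-1],
  [[0,0,0],[0,-0.18,-0.6],-1],
])

```text
time: 5.05
tool_pos: [0.5392, -0.2502, 0.1123]
tcp_rot: [0.502, 3.101, 0.0]
wrist_force: [0.2, 0.7, 0.7]
width: 1.0
```

Run:
```python
from h import *
s=status.read_state(); print(s['tool_pos'])
X=cv2.Rodrigues(s['tcp_rot'])[0]; print(np.arctan2(X[1,0],X[0,0]))
p,d,ci=shot('wrist')
Q=cloud(d,ci); m=(np.abs(Q[:,:,2]-.062)<.004)&(np.hypot(Q[:,:,0]-.5407,Q[:,:,1]+.252)<.03)
pts=Q[m][:,:2].astype(np.float32); print('bar',len(pts),np.median(Q[m][:,2]),cv2.minAreaRect(pts*1000))
```

```text
[ 0.53923074 -0.25017389  0.11230242]
2.820360672275636
bar 2498 0.06153213171903546 ((540.9136352539062, -251.63525390625), (20.007091522216797, 43.5621223449707), 70.79788208007812)
```

move_arm([
  [[0,0,-0.006],[0.015,-0.015,-0.4],-1],
  [[0,0,-0.006],[0.015,-0.015,-0.74],-1],
  [[0,0,-0.006],[0.015,-0.015,-0.74],-1],
  [[0,0,-0.006],[0.015,-0.015,-0.74],-1],
  [[0,0,-0.006],[0.015,-0.015,-0.74],1],
  [[0,0,-0.006],[0.015,-0.015,-0.74],1],
  [[0,0,-0.006],[0.015,-0.015,-0.74],1],
  [[0,0,-0.006],[0.015,-0.015,-0.74],1],
  [[0,0,-0.006],[0.015,-0.015,-0.74],1],
  [[0,0,-0.006],[0.015,-0.015,-0.74],1],
  [[0,0,-0.006],[0.015,-0.015,-0.74],1],
  [[0,0,-0.006],[0.015,-0.015,-0.74],1],
], grip_force=40)

```text
time: 6.6
tool_pos: [0.5408, -0.2523, 0.0377]
tcp_rot: [0.517, 3.098, -0.0]
wrist_force: [-1.4, 2.1, 5.8]
width: 0.218
```

move_arm([
  [[0,0,0],[0,0,0.3],1],
  [[0,0,0],[0,0,0.6],1],
  [[0,0,0],[0,0,1],1],
  [[0,0,0],[0,0,1],1],
  [[0,0,0],[0,0,1],1],
])

```text
time: 7.22
tool_pos: [0.5397, -0.2519, 0.1358]
tcp_rot: [-0.517, -3.097, -0.001]
wrist_force: [0.1, -0.2, -2.3]
width: 0.225
```

move_arm([
  [[0,0,0.05],[0,0.4,0.1],1],
  [[0,0,0.1],[0,0.8,0.1],1],
  [[0,0,0.1],[0,1,0.1],1],
  [[0,0,0.1],[0,1,0.1],1],
])

```text
time: 7.72
tool_pos: [0.5394, -0.1509, 0.1454]
tcp_rot: [-0.27, -3.127, -0.001]
wrist_force: [-0.7, 0.2, -2.1]
width: 0.224
```

move_arm([
  [[0,0,0],[0,0.4,0],1],
  [[0,0,0],[0,0.8,0],1],
  [[0,0,0],[0,0.9,0],1],
  [[0,0,0],[0,0.9,0],1],
  [[0,0,0],[0,0.9,0],1],
])

```text
time: 8.35
tool_pos: [0.5407, -0.0635, 0.1471]
tcp_rot: [-0.274, -3.13, 0.001]
wrist_force: [-0.8, -1.2, -1.5]
width: 0.225
```

Run:
```python
from h import *
s=status.read_state(); print(s['tool_pos'],s['wrist_force'],s['torque'])
X=cv2.Rodrigues(s['tcp_rot'])[0]; print(np.arctan2(X[1,0],X[0,0]),X[:,2])
p,d,ci=shot('wrist','f.png')
print(ci['K']@0 if 0 else '')
```

```text
[ 0.54072368 -0.0635339   0.14712051] [-0.8169345  -1.24009477 -1.45667762] [-0.01142481 -0.02051613 -0.02457166]
2.967113398573391 [-8.37093289e-05 -7.56525607e-04 -9.99999710e-01]
```

View pics/f.png

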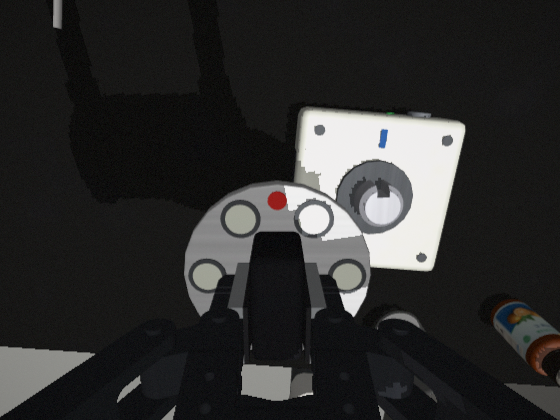

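Wheel is held with its red dot at (277,200). The drive is at (380,190), and the shaft end at (382,208) has the keyway at (382,188). I take one measurement of both in this view.

Run:
```python
from h import *
p,d,ci=shot('wrist'); s=status.read_state(); 
h=cv2.cvtColor(p,cv2.COLOR_RGB2HSV); V=h[:,:,2]
def fit(W):
    f=np.linalg.lstsq(np.c_[2*W,np.ones(len(W))],(W**2).sum(1),rcond=None)[0]; return f[:2],np.sqrt(f[2]+f[0]**2+f[1]**2)
k=np.zeros(V.shape,np.uint8); cv2.circle(k,(382,206),26,1,-1)
for th in (150,180,195):
    m=((V>th)*k).astype(np.uint8); n,l,st,c=cv2.connectedComponentsWithStats(m); i=l[214,382]
    W=np.array([ray(ci,x,.069)[:2] for x in cv2.convexHull(max(cv2.findContours((l==i).astype(np.uint8),0,1)[0],key=cv2.contourArea))[:,0]])
    print(th,st[i],fit(W))
a=p[160:250,330:430,::-1]; cv2.imwrite('pics/g.png',cv2.resize(a,None,fx=6,fy=6,interpolation=cv2.INTER_CUBIC))
z=s['tool_pos'][2]-.0377+.032
pts=[(186,265),(193,235),(215,205),(245,187),(277,181),(310,187),(340,208),(362,237),(369,265)]
print('disc',fit(np.array([ray(ci,q,z)[:2] for q in pts])),s['tool_pos'])
r=(h[:,:,1]>120)&((h[:,:,0]<10)|(h[:,:,0]>170))&(V>60); r[:,300:]=0; v,u=np.nonzero(r); print('red',ray(ci,(u.mean(),v.mean()),z))
```

```text
150 [ 361  186   42   39 1111] (array([0.54106712, 0.00105495]), np.float64(0.01308768591715729))
180 [365 192  36  32 868] (array([0.5426046 , 0.00169437]), np.float64(0.011090535004014008))
195 [365 192  36  32 839] (array([0.54263625, 0.00164988]), np.float64(0.010890224513446498))
disc (array([ 0.53795544, -0.06428278]), np.float64(0.04009400883538627)) [ 0.54069742 -0.06347951  0.14721889]
red [ 0.50605657 -0.0588044   0.14151889]
```

View pics/g.png

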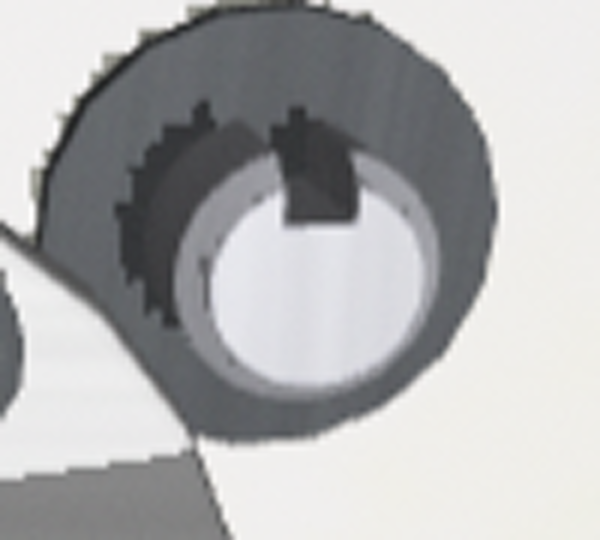

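move_arm([
  [[0,0,0],[0.018,0.35,0],1],
  [[0,0,0],[0.018,0.65,0],1],
  [[0,0,0],[0.018,0.65,0],1],
  [[0,0,0],[0.018,0.65,0],1],
  [[0,0,0],[0.018,0.65,0],1],
])

```text
time: 9.07
tool_pos: [0.5425, 0.0017, 0.1473]
tcp_rot: [0.274, 3.13, -0.001]
wrist_force: [-0.4, -0.3, -2.1]
width: 0.224
```

Run:
```python
from h import *
for i in range(3):
  s=status.read_state(); X=cv2.Rodrigues(s['tcp_rot'])[0]; print(s['tool_pos'],s['wrist_force'],np.arctan2(X[1,0],X[0,0]));
  read_camera('wrist')
```

```text
[0.54246571 0.00171226 0.14729247] [-0.37485846 -0.30974719 -2.13533171] 2.966933399985079
[0.54243424 0.00176948 0.14727505] [ 0.15054415  0.59467907 -1.12644133] 2.9668549950045704
[0.54244566 0.00188123 0.14727621] [-0.31565831  0.15535895 -0.91301377] 2.966860478020987
```

Centred on the shaft. Now I descend in stages and watch the force.

move_arm([
  [[0,0,0],[0,0,-0.2],1],
  [[0,0,0],[0,0,-0.36],1],
  [[0,0,0],[0,0,-0.4],1],
  [[0,0,0],[0,0,-0.43],1],
  [[0,0,0],[0,0,-0.43],1],
])

```text
time: 9.85
tool_pos: [0.5427, 0.0027, 0.1045]
tcp_rot: [0.272, 3.129, 0.0]
wrist_force: [0.8, -0.6, -2.4]
width: 0.224
```

move_arm([
  [[0,0,0],[0,0,-0.02],1],
  [[0,0,0],[0,0,-0.04],1],
  [[0,0,0],[0,0,-0.05],1],
  [[0,0,0],[0,0,-0.05],1],
])

```text
time: 10.35
tool_pos: [0.5423, 0.0027, 0.0992]
tcp_rot: [-0.272, -3.13, 0.0]
wrist_force: [-0.8, 0.2, -2.3]
width: 0.225
```

move_arm([
  [[0,0,0],[0,0,-0.01],1],
  [[0,0,0],[0,0,-0.02],1],
  [[0,0,0],[0,0,-0.03],1],
  [[0,0,0],[0,0,-0.03],1],
])

```text
time: 10.85
tool_pos: [0.5423, 0.0028, 0.0961]
tcp_rot: [-0.272, -3.13, 0.0]
wrist_force: [0.3, 1.1, -1.9]
width: 0.232
```

move_arm([
  [[0,0,0],[0,0,-0.005],1],
  [[0,0,0],[0,0,-0.01],1],
  [[0,0,0],[0,0,-0.01],1],
])

```text
time: 11.22
tool_pos: [0.5424, 0.0028, 0.0952]
tcp_rot: [-0.272, -3.13, 0.0]
wrist_force: [-1.2, -0.3, -2.6]
width: 0.228
```

move_arm([
  [[0,0,0],[0,0,-0.01],1],
  [[0,0,0],[0,0,-0.02],1],
  [[0,0,0],[0,0,-0.02],1],
])

```text
time: 11.6
tool_pos: [0.5423, 0.0027, 0.0931]
tcp_rot: [-0.272, -3.13, 0.0]
wrist_force: [-0.9, 0.7, -2.6]
width: 0.225
```

move_arm([
  [[0,0,0],[0,0,-0.01],1],
  [[0,0,0],[0,0,-0.02],1],
  [[0,0,0],[0,0,-0.02],1],
])

```text
time: 11.98
tool_pos: [0.5423, 0.0027, 0.0911]
tcp_rot: [-0.272, -3.13, 0.0]
wrist_force: [-0.8, -0.4, -2.0]
width: 0.223
```

move_arm([
  [[0,0,0],[0,0,-0.01],1],
  [[0,0,0],[0,0,-0.02],1],
  [[0,0,0],[0,0,-0.03],1],
  [[0,0,0],[0,0,-0.03],1],
])

```text
time: 12.48
tool_pos: [0.5423, 0.0027, 0.0881]
tcp_rot: [-0.272, -3.13, 0.0]
wrist_force: [0.0, -0.6, -1.3]
width: 0.224
```

move_arm([
  [[0,0,0],[0,0,-0.007],1],
  [[0,0,0],[0,0,-0.007],1],
  [[0,0,0],[0,0,-0.007],1],
])

```text
time: 12.85
tool_pos: [0.5424, 0.0028, 0.0876]
tcp_rot: [-0.272, -3.13, 0.0]
wrist_force: [0.1, 0.6, -1.5]
width: 0.221
```

move_arm([
  [[0,0,0],[0,0,-0.01],1],
  [[0,0,0],[0,0,-0.01],1],
  [[0,0,0],[0,0,-0.01],1],
])

```text
time: 13.22
tool_pos: [0.5425, 0.0028, 0.0867]
tcp_rot: [0.272, 3.129, 0.0]
wrist_force: [-0.3, -0.7, -0.2]
width: 0.227
```

move_arm([
  [[0,0,0],[0,0,-0.005],1],
  [[0,0,0],[0,0,-0.005],1],
  [[0,0,0],[0,0,-0.005],1],
])

```text
time: 13.6
tool_pos: [0.5426, 0.0028, 0.0867]
tcp_rot: [0.272, 3.129, 0.0]
wrist_force: [-2.5, 1.3, 5.9]
width: 0.222
```

The seat was felt at the predicted height, TCP 0.0867, with about 6–8 N. Now I release and back away.

move_arm([
  [[0,0,0],[0,0,0.003],1],
  [[0,0,0],[0,0,0.003],0.3],
  [[0,0,0],[0,0,0.003],-1],
  [[0,0,0],[0,0,0.003],-1],
  [[0,0,0],[0,0,0.003],-1],
  [[0,0,0],[0,0,0.003],-1],
  [[0,0,0],[0,0,0.003],-1],
])

```text
time: 14.48
tool_pos: [0.5424, 0.0027, 0.0864]
tcp_rot: [0.272, 3.13, -0.0]
wrist_force: [0.1, -0.2, 0.5]
width: 0.999
```

move_arm([
  [[0,0,0],[0,0,0.3],-1],
  [[0,0,0],[0,0,0.7],-1],
  [[0,0,0],[-0.5,0,1],-1],
  [[0,0,0],[-0.5,0,1],-1],
  [[0,0,0],[-0.5,0,1],-1],
])

```text
time: 15.1
tool_pos: [0.4926, 0.0027, 0.1864]
tcp_rot: [0.272, 3.129, 0.0]
wrist_force: [0.2, 0.4, -0.3]
width: 1.002
```

Run:
```python
from h import *
s=status.read_state(); print(s['time'],s['tool_pos'],s['wrist_force'])
p,d,ci=shot('wrist','i.png'); Q=cloud(d,ci); r=np.hypot(Q[:,:,0]-.5425,Q[:,:,1]-.002)
m=(r<.04)&(Q[:,:,2]>.06)&(Q[:,:,2]<.09); P=Q[m]; f=np.linalg.lstsq(np.c_[P[:,:2],np.ones(len(P))],P[:,2],rcond=None)[0]
print('disc top',np.median(P[:,2]),'slope',f[:2],'expect .081')
m=(r<.03)&(Q[:,:,2]>.1)&(Q[:,:,2]<.13); print('bar top',np.median(Q[m][:,2]),'exp .111',cv2.minAreaRect((Q[m][:,:2]*1000).astype(np.float32)))
```

```text
15.1 [0.4926495  0.00274493 0.18639002] [ 0.18945857  0.35770771 -0.28291439]
disc top 0.0810659481670913 slope [-3.53821213e-03 -5.12683334e-05] expect .081
bar top 0.1104875346550985 exp .111 ((542.083740234375, 1.656656265258789), (20.000995635986328, 44.1463623046875), 80.0040512084961)
```

View pics/i.png

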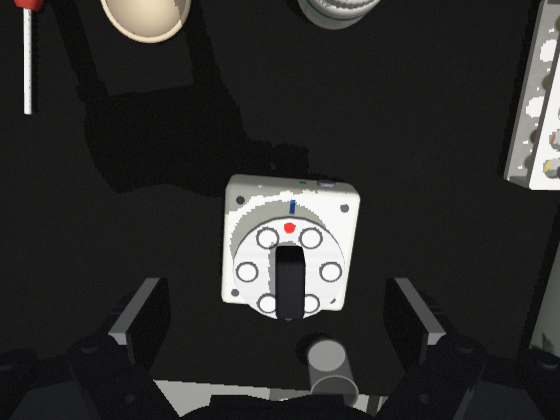

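The wheel, at (290,270), sits flat on the drive with its red dot at (290,228) beside the index line. The beaker at (330,360) is still upright and the gripper is clear. I'm handing in.

```bash
python3 -c "
from workcell import order; print(order.finish_job())"
```

```text
the job is handed in; nothing more can be done
None
```

The wheel is on the shaft, fully home on the seat ring and released, and I handed the job in at about 15 s; no verdict was reported.

- **Finding the keyway:** I read its angle from the top and wrist camera views as about 2.97 rad. I turned the wheel to that angle before lowering it, and the tab dropped straight in. No twisting search was needed.
- **Seating:** The only resistance came at the expected home height, with a push of about 6–8 N.
- **Last checks:**
  - The disc top measured 81.1 mm (81 expected) and its tilt is about 0.004 rad.
  - The bar top measured 110.5 mm (111 expected).
  - The wheel centre is within 0.5 mm of the measured shaft axis.
  - The wrist force is near zero and the gripper is open and clear.
- **Disagreements:**
  - The measured tool position was about 1 mm off in y from the command during the descent. No side force showed, and the final camera fit was good.
  - One disc fit made from rim points I picked by eye gave a 40 mm radius instead of 42. I didn't use it.
- **Not checked:** I did not measure the bystanders at the end. The beaker is upright in the last picture, the bottle is out of its frame, and the arm went near neither.

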